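# Slide a blank label block along the rail into the marking nest

### The arm

A 6-joint arm with a two-finger parallel gripper is mounted at the origin on the work surface. World frame = base frame: x ahead of the robot, y to its left, z up, the work surface at z = 0. Lengths are in m, angles in rad, forces in N, time in s.
With the tool pointing down it reaches from about 0.3 to 0.875 m from the base axis. Payload 6.4 kg.
Tool frame: the origin (TCP) lies at the very end of the fingers, on their centre line; the grasp point (between the pads) lies ctrl.grip_point_offset behind it (ctrl.grip_point_offset is the distance from the TCP to the grasp point, in m); z points along the fingers, x is the direction in which the jaws open and shut, and the axes are right-handed (so a half turn about z gives the same grasp; the last joint's range is limited). The gripper opens to 85 mm and grips with 20 to 120 N. Pads are 22 mm wide; open, the fingers measure 114 mm over their backs; the gripper's body (76 mm by 85 mm) begins 54 mm behind the grasp point. The pads swing forward as they close: fully open they stand 13 mm farther back than shut.
Start: joints at [-0.206, 0.181, 1.607, -0, 1.354, -0.206], TCP at [0.575, 0, 0.231] pointing down, gripper open.
Joint ranges: [-2.99, 2.99], [-0.89, 2.07], [0.3, 2.58], [-1.14, 4.28], [0, 2.63], [-3.12, 3.12]. Speed limits (rad/s): [2.57, 2.57, 3.01, 3.14, 3.14, 3.14].

### API

Orientations are given as a unit quaternion [w, x, y, z].
In Python, from bench import get_obs, viewer, workorder, ctrl gives the robot as it stands. The module is installed in compiled form; this text tells all that it offers.
- The arm moves only by the tool move_arm, never from a script. Its argument "increments" is a list of rows, each an object of numbers: "tx", "ty", "tz": the shift along the tool's x, y, z in m; "turn": the turn about the tool's z in degrees. A call has 1 to 20 rows; each row is the pose to reach, as a shift and turn from the pose commanded when the call began, along the tool's axes at that moment; what a row does not reach only later rows make up. A row lasts 1/12 s, in which the tool goes at most 41.7 mm and 7.16 degrees, less where a joint would pass 70% of its speed; a pose out of reach is approached as far as the arm can. A call with a gripper value outside its range is refused whole. "gripper" is the opening, from 0 (shut) to 1 (fully open), set as the call begins (left out, the last holds). The fingers move at their own pace and stop on an object; the grip force is fixed at half the most. Time passes only in rows, so rows that repeat a pose let the fingers close. It gives the time, the measured TCP pose, the force and the opening at its end, in the units of the state.
- get_obs(): the state, without advancing time (a new reading comes with each control period).
- viewer.camera(name): name is "scene" or "side" or "wrist"; returns (picture, depth): 480x640x3 uint8, red, green, blue; 480x640 float32, m along the optical axis (not along the pixel's ray), 0 where there is no reading.
- viewer.get_calibration(name): a dict with "intrinsics" (3x3 intrinsics, pixels), "origin" and "attitude" of the camera in the world. Camera axes: x right, y up, looking along -z (the intrinsics and any distortion apply to the point x, -y, -z); pixel columns grow to the right and rows downward; lengths in m; the calibration is good to about 2 mm. A picture is of the moment at which its call begins: read the wrist's pose just before it. get_calibration takes no time and is no camera call; for the wrist camera it gives the pose at the moment of the call.
- workorder.hand_in(): hands the job in, once; it reports no verdict.
The state is a dict: "time_s": time; "q": joint angles; "dq": joint speeds; "joint_efforts": joint torques, N m; "eef_pos": TCP position; "eef_rot": TCP orientation; "wrist_force": force on the tool from outside, world axes, zero at the start; "torque": the same for the moment, N m; "opening": opening from 0.0 (shut) to 1.0 (fully open).
Only numpy, scipy, OpenCV 4.12 (cv2) and the standard library are available. Lean on these libraries where they do the work, as an engineer would, in place of code of your own. Each camera call takes 0.05 s, during which the arm holds its last target.

### The job

The blank wooden label block lying on the metal marking jig has to go into the jig's corner nest for marking, by fingertip only: do not grip or lift it. First push it across the plate until it sits square and pressed against the long rail, still well short of the nest, then slide it along, kept flat and against the rail, into the corner nest until it is fully home: touching the end stop and flush along the rail. Then take the hand away, leaving the walnuts, the caliper and the finished label block undisturbed.

Things in the scene. Friction and masses are not known exactly. Their poses are not given: they have to be found in the camera images.
- jig: marking jig, fixed: bare aluminium plate 170 mm (its x) by 360 mm (its y), 12 mm thick, flat on the bench. Origin: centre of its underside. x points level to the long rail, y along the rail to the corner nest. On it stand only smooth steel strips, all 8 mm high (tops 20 mm over the bench): rail, end stop, front guide. The block slides easily on plate and strips (friction about 0.3).
- rail: the jig's long rail: steel bar 18 mm wide, 356 mm long, 8 mm high, on the plate's edge farther from the robot. Origin: centre of its underside, on the plate's top face. Axes as the jig's; its inner face, which the block lies against, is 9 mm to -x of the origin (x = +65 mm on the jig).
- end_stop (a point): corner where the end stop's inner face meets the rail's inner face, on the plate's top face. Axes as the jig's. The stop's face looks to -y and runs 66 mm from the rail (to x = -66 mm here).
- guide_end (a point): free end of the nest's short front guide, on its inner face (facing the rail), at the plate's top. Axes as the jig's. From here the guide, 16 mm wide, runs 30 mm in +y to the end stop, leaving a nest 45 mm wide to the rail; a flared lead-in 7 mm thick runs back 14 mm in -y, opening away from the rail (its outer edge 14 mm to -x).
- nest_home (a point): where the centre of the label block's underside comes when it is fully home in the corner nest; on the plate's top face (12 mm above the bench). Axes as the jig's: +x into the rail, +y into the end stop.
- tag: the blank label block: plain pale lacquered wood, 42 mm (its x) by 80 mm (its y), 12 mm thick, lying flat on the jig plate, so 4 mm prouder than the rail. Origin: centre of its underside. 20 to 35 g. At the start it lies loose 20 to 55 mm short of its place at the rail, turned up to 0.35 rad, and 115 to 225 mm back from its home place along the rail.
- done_tag: a finished label block of the same wood and size, standing upright on its long edge on the bench on the far side of the jig (12 mm x by 80 mm y by 42 mm high). Origin: centre of its underside. Leave it.
- walnut_a: a loose knobbly brown walnut about 42 mm across, on the bench on the robot's side of the jig. Origin: centre of its underside. Leave it.
- walnut_b: the other walnut of the pair, the same size. Leave it.
- caliper: a sliding caliper lying on the bench on the robot's side of the jig, 235 mm long along its y, up to 76 mm wide over the jaws, 15 mm high. Origin: middle of its beam, on the bench. Leave it.
Mind the look-alikes: they are no part of the job. What is shaped like the tag but pink or red is not meant.

How it is judged:
On the way:
1. the label block is pressed square against the rail, still well short of the nest (x of tag in the frame of nest_home above -0.002 m and angle between the y axis of tag and the y axis of jig, either way round below 0.035 rad and y of tag in the frame of nest_home below -0.08 m and contact force between tag and rail above 0.4 N), for 0.15 s.
At the end, for the whole second after the job is handed in: The label block lies flat and at rest in the corner nest, within 2 mm of the rail and 2.5 mm of the end stop, square to the rail within 2 degrees; the hand is clear (x of tag in the frame of nest_home between -0.002 and 0.002 m and y of tag in the frame of nest_home between -0.0025 and 0.002 m and z of tag in the frame of nest_home below 0.0015 m and angle between the y axis of tag and the y axis of jig, either way round below 0.035 rad and angle between tag's own z axis and vertical below 0.05 rad and linear speed of tag below 0.01 m/s); the robot touches nothing.
It fails at once if the label block is lifted or tipped up off the plate (over 6 mm, or over 0.25 rad) (z of tag in the frame of nest_home above 0.006 m or angle between tag's own z axis and vertical above 0.25 rad).
It fails at once if the label block is pushed off the plate (z of tag in the frame of nest_home below -0.006 m).
It fails at once if over the last 80 mm of its way to the end stop the label block is more than 4 mm away from the rail (y of tag in the frame of nest_home above -0.08 m and x of tag in the frame of nest_home below -0.004 m).
It fails at once if a bystander is moved more than 10 mm (distance of any of done_tag, walnut_a, walnut_b, caliper from where it was at the start of the episode above 0.01 m).
It also fails if it takes over 42 s, if anything falls off the work surface, if the arm or the gripper's body presses on something with over 40 N, if the wrist force passes 120 N, or if a joint passes its speed limit or range.

## Working session

There is one attempt and no reset: what is moved stays moved. The work goes in short steps, Python scripts to look and compute and a tool call to move; the robot and the scene stay as the last step left them, time stands still between calls to the robot, and variables do not carry over. Pictures are saved under pics/ and viewed, and the job is handed in when it is done.

Besides the shell and the picture viewer there is one more tool, called after "Request:" by a JSON object that holds its "op" and its "data", one argument or row to a line. move_arm: Moves the arm, as the interface text tells. Its arguments: {"type":"object","properties":{"increments":{"type":"array"},"gripper":{"type":"number"}},"required":["increments"]}

```bash
mkdir -p pics; cat > h.py <<'E'
import numpy as np, cv2
from bench import get_obs, viewer, workorder, ctrl
def snap(n,f):
    c=viewer.get_calibration(n); p,d=viewer.camera(n)
    cv2.imwrite('pics/'+f+'.png',p[:,:,::-1]); np.savez('pics/'+f+'.npz',p=p,d=d,K=c['intrinsics'],o=c['origin'],a=np.array(c['attitude']))
    return p,d,c
E
python3 - <<'E'
from h import *
for n in ['scene','side','wrist']:
    p,d,c=snap(n,n+'0'); print(n,c)
print(get_obs())
E
```

```text
scene {'intrinsics': array([[481.55307872,   0.        , 317.81827756],
       [  0.        , 481.55307872, 241.99020915],
       [  0.        ,   0.        ,   1.        ]]), 'origin': array([ 0.77971744, -0.27903849,  0.60124451]), 'attitude': array([0.90236262, 0.26252475, 0.10028464, 0.32674982])}
side {'intrinsics': array([[596.78186802,   0.        , 318.11203199],
       [  0.        , 596.78186802, 242.42143512],
       [  0.        ,   0.        ,   1.        ]]), 'origin': array([0.21663196, 0.50818807, 0.7639552 ]), 'attitude': array([-0.27837641, -0.0990142 ,  0.33208795,  0.89577919])}
wrist {'intrinsics': array([[412.47812965,   0.        , 317.51829197],
       [  0.        , 412.47812965, 247.46836627],
       [  0.        ,   0.        ,   1.        ]]), 'origin': array([0.57389605, 0.06600544, 0.37251784]), 'attitude': array([ 9.91344996e-01, -1.31279526e-01,  8.65549114e-04,  1.88663681e-04])}
{'time_s': 0.15, 'q': array([-2.06306180e-01,  1.81350341e-01,  1.60780100e+00, -1.44198334e-06,
        1.35377366e+00, -2.06305398e-01]), 'dq': array([ 0.0010566 , -0.00111642, -0.00135215, -0.00219314, -0.00016917,
        0.00089875]), 'joint_efforts': array([ 1.94259010e-03, -4.45260644e+01, -3.51692533e+01, -1.26067753e-04,
        5.82284134e-03,  2.14055274e-05]), 'eef_pos': array([5.74575135e-01, 1.02410391e-04, 2.30591403e-01]), 'eef_rot': array([-1.35774457e-04,  9.99999778e-01, -2.35132358e-07, -6.52195378e-04]), 'wrist_force': array([0.32771868, 0.43710444, 0.06758134]), 'torque': array([ 0.01717889, -0.01030243,  0.00245581]), 'opening': 1.0012769564615842}
```

View pics/scene0.png

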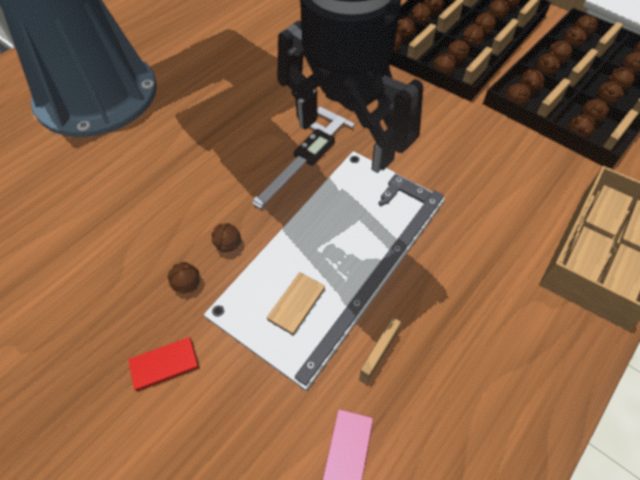

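View pics/side0.png

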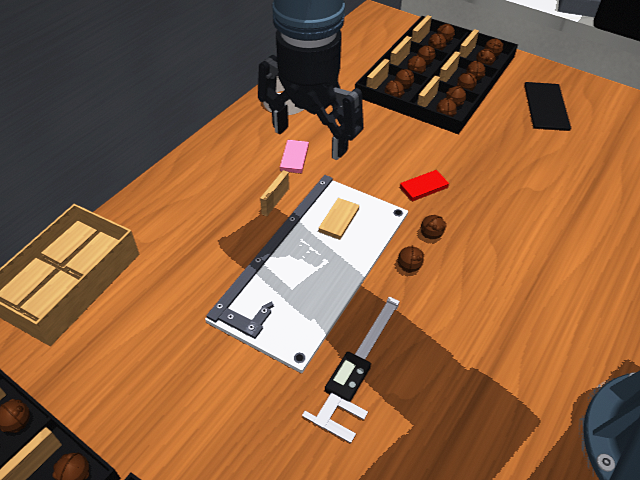

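View pics/wrist0.png

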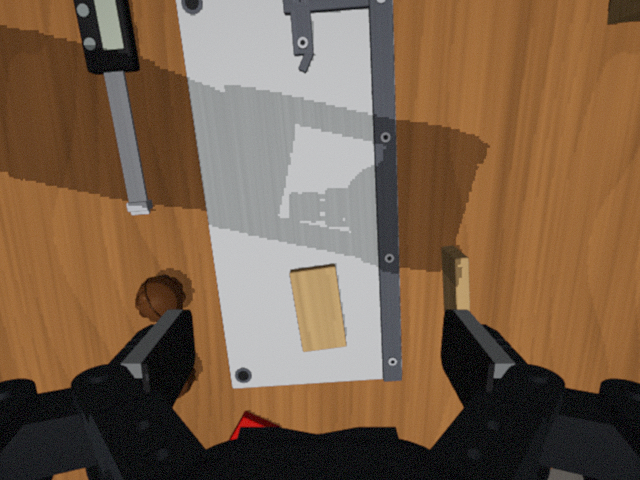

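The tag candidates are the pale block on the plate (scene 296,302; side 339,218; wrist 319,308), the upright done_tag (scene 381,350), the blocks in the crate (scene ~600,230), and the red block (163,363) and pink block (350,450). Only the first lies flat, in pale wood, on the jig plate. I'll measure it and confirm with a crop.

```bash
cat >> h.py <<'E'
from scipy.spatial.transform import Rotation as R
def load(f):
    z=np.load('pics/'+f+'.npz'); return z
def ray(z,uv,h):
    uv=np.atleast_2d(np.float64(uv)); K=z['K']; w,x,y,q=z['a']; Rm=R.from_quat([x,y,q,w]).as_matrix()
    d=np.c_[(uv[:,0]-K[0,2])/K[0,0],-(uv[:,1]-K[1,2])/K[1,1],-np.ones(len(uv))]@Rm.T
    t=(h-z['o'][2])/d[:,2]; return (z['o']+d*t[:,None])[:,:2]
def proj(z,P):
    P=np.atleast_2d(P); K=z['K']; w,x,y,q=z['a']; Rm=R.from_quat([x,y,q,w]).as_matrix()
    c=(P-z['o'])@Rm; return np.c_[K[0,0]*c[:,0]/-c[:,2]+K[0,2], -K[1,1]*c[:,1]/-c[:,2]+K[1,2]]
def rect(pts):
    r=cv2.minAreaRect((np.float32(pts)*1000)); return r,cv2.boxPoints(r)
def blob(m,near):
    n,l,s,c=cv2.connectedComponentsWithStats(m.astype(np.uint8))
    k=l[near[1],near[0]]; return (l==k).astype(np.uint8) if k else None
def contour(m):
    c=max(cv2.findContours(m,cv2.RETR_EXTERNAL,cv2.CHAIN_APPROX_NONE)[0],key=len)[:,0]; return c
E
python3 - <<'E'
from h import *
seeds={'scene0':((296,302),(360,300)),'side0':((339,218),(260,262)),'wrist0':((319,308),(386,200))}
for f,(t,r) in seeds.items():
    z=load(f); hsv=cv2.cvtColor(z['p'],cv2.COLOR_RGB2HSV)
    H,S,V=[hsv[...,i] for i in range(3)]
    m=blob((S>60)&(H<30)&(V>90),t)
    # depth-based plate mask
    c=contour(m); print(f,'tag px',m.sum(),hsv[t[1],t[0]],'rail',hsv[r[1],r[0]])
    rr,b=rect(ray(z,c,.024)); print(' tag rect mm',np.round(rr[0],1),np.round(rr[1],1),round(rr[2],2)); print(np.round(b,1).tolist())
    dm=blob((V<110)&(S<90),r)
    if dm is not None:
        pts=ray(z,contour(dm),.020); rr,b=rect(pts); print(' rail',np.round(rr[0],1),np.round(rr[1],1),round(rr[2],2)); print(np.round(b,1).tolist())
    cv2.imwrite('pics/m_'+f+'.png',np.hstack([m*255,(dm if dm is not None else m)*255])[:, :])
z=load('scene0')['p'][140:400,200:460,::-1]; cv2.imwrite('pics/crop0.png',cv2.resize(z,(600,600),interpolation=2)[:600])
E
```

```text
scene0 tag px 1761 [ 16 104 213] rail [130  10  73]
 tag rect mm [576.  -89.2] [42.1 80.3] 8.25
[[549.4000244140625, -52.5], [560.9000244140625, -132.0], [602.5999755859375, -125.9000015258789], [591.0, -46.400001525878906]]
 rail [611.4   9.5] [ 81.5 354. ] 7.57
[[547.5999755859375, 179.5], [594.2999877929688, -171.3000030517578], [675.0999755859375, -160.60000610351562], [628.5, 190.3000030517578]]
side0 tag px 889 [ 18 128 233] rail [113  42  54]
 tag rect mm [572.1 -82.7] [43.2 86.7] 8.75
[[544.0999755859375, -43.20000076293945], [557.2999877929688, -128.89999389648438], [600.0, -122.30000305175781], [586.7999877929688, -36.599998474121094]]
 rail [614.1  13.9] [ 85.5 354.7] 9.66
[[542.2000122070312, 181.5], [601.7000122070312, -168.10000610351562], [686.0999755859375, -153.8000030517578], [626.5999755859375, 195.89999389648438]]
wrist0 tag px 3653 [ 18 104 189] rail [111  26  68]
 tag rect mm [573.9 -86.6] [41.3 79.8] 8.38
[[547.7000122070312, -50.099998474121094], [559.2999877929688, -129.10000610351562], [600.2000122070312, -123.0999984741211], [588.5, -44.099998474121094]]
 rail [605.1   2.7] [ 82.7 337.3] 5.87
[[546.7000122070312, 166.1999969482422], [581.2000122070312, -169.1999969482422], [663.5, -160.8000030517578], [629.0, 174.6999969482422]]
```

View pics/crop0.png

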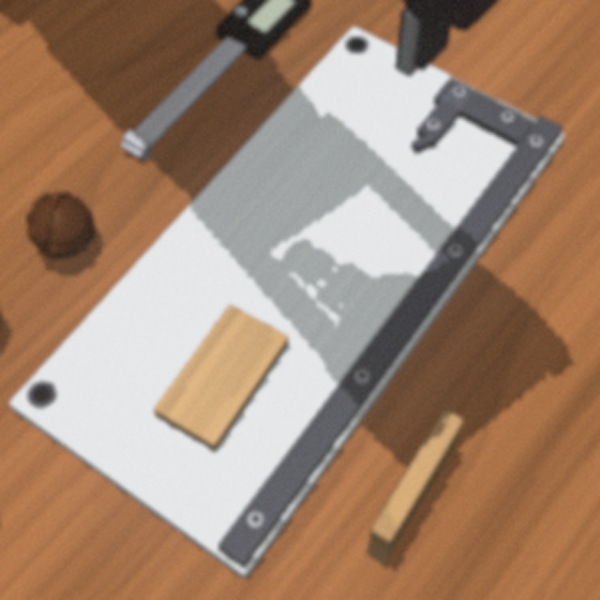

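The crop confirms it: the flat pale block on the plate is the tag. Next I'll fit the rail edges precisely.

```bash
python3 - <<'E'
from h import *
def fit(P):
    P=np.float32(P); 
    vx,vy,x,y=cv2.fitLine(P,cv2.DIST_HUBER,0,.01,.01).ravel(); s=np.sign(vy)
    vx,vy=vx*s,vy*s
    e=(P-[x,y])@[vy,-vx]
    return np.arctan2(-vx,vy),(float(x),float(y)),e.std()
for f,r in {'scene0':(360,300),'wrist0':(386,200),'side0':(260,262)}.items():
    z=load(f); g=cv2.cvtColor(z['p'],cv2.COLOR_RGB2GRAY).astype(np.float32)
    # scan along world x at several y, plane .020, profile of brightness
    for h in (.020,.012):
        inn=[];out=[]
        for y in np.arange(-.13,.10,.006):
            xs=np.arange(-.03,.03,.0005)+ (.648-.147*(y-0))
            uv=proj(z,np.c_[xs,np.full(len(xs),y),np.full(len(xs),h)]).astype(np.float32)
            p=cv2.remap(g,uv[:,:1],uv[:,1:],1).ravel(); p=np.convolve(np.pad(p,2,'edge'),np.ones(5)/5,'valid')
            d=np.gradient(p); i=np.argmin(d[5:-5])+5
            inn.append((xs[i],y))
            hsv=d[i+15:i+55]
            if len(hsv)>20: j=i+15+np.argmax(hsv); out.append((xs[j],y))
        for nm,P in (('in',inn),('out',out)):
            a,c,e=fit(P); print(f,h,nm,'angle',round(a,4),'x at y=0:',round(c[0]-np.tan(a)*(0-c[1])*1,4),'res',round(float(e),4))
E
```

```text
scene0 0.02 in angle 0.0773 x at y=0: 0.6261 res 0.0076
scene0 0.02 out angle 0.0774 x at y=0: 0.6442 res 0.0052
scene0 0.012 in angle 0.1303 x at y=0: 0.6267 res 0.0068
scene0 0.012 out angle 0.075 x at y=0: 0.6427 res 0.0064
wrist0 0.02 in angle 0.3931 x at y=0: 0.6382 res 0.0151
wrist0 0.02 out angle 0.0737 x at y=0: 0.6419 res 0.0073
wrist0 0.012 in angle 0.0778 x at y=0: 0.625 res 0.0207
wrist0 0.012 out angle 0.0773 x at y=0: 0.6434 res 0.0098
side0 0.02 in angle 0.268 x at y=0: 0.6312 res 0.015
side0 0.02 out angle 0.1689 x at y=0: 0.6452 res 0.0067
side0 0.012 in angle 0.0777 x at y=0: 0.6264 res 0.0103
side0 0.012 out angle 0.0816 x at y=0: 0.6468 res 0.0088
```

```bash
python3 - <<'E'
from h import *
def fit(P):
    P=np.float32(P); s,c=np.polyfit(P[:,1],P[:,0],1)
    for _ in range(3):
        e=P[:,0]-(s*P[:,1]+c); k=abs(e)<max(.001,1.5*e.std()); s,c=np.polyfit(P[k,1],P[k,0],1)
    return -np.arctan(s),c,e[k].std(),k.sum()
for f in ('scene0','wrist0','side0'):
    z=load(f); g=cv2.cvtColor(z['p'],cv2.COLOR_RGB2GRAY).astype(np.float32)
    for h in (.020,.012):
      for nm,x0,sg in (('in',.626,-1),('out',.644,1)):
        P=[]
        for y in np.arange(-.13,.10,.005):
            xs=np.arange(-.008,.008,.0004)+ (x0-.078*y)
            uv=proj(z,np.c_[xs,np.full(len(xs),y),np.full(len(xs),h)]).astype(np.float32)
            p=cv2.remap(g,uv[:,:1].copy(),uv[:,1:].copy(),1).ravel(); p=np.convolve(np.pad(p,2,'edge'),np.ones(5)/5,'valid')
            d=np.gradient(p)*sg; i=np.argmax(d); P.append((xs[i],y))
        a,c,e,n=fit(P); print(f,h,nm,'angle %.4f x0 %.4f res %.4f n %d'%(a,c,e,n))
E
```

```text
scene0 0.02 in angle 0.0746 x0 0.6260 res 0.0002 n 46
scene0 0.02 out angle 0.0753 x0 0.6442 res 0.0002 n 46
scene0 0.012 in angle 0.0739 x0 0.6242 res 0.0002 n 46
scene0 0.012 out angle 0.0758 x0 0.6427 res 0.0002 n 46
wrist0 0.02 in angle 0.0753 x0 0.6239 res 0.0002 n 46
wrist0 0.02 out angle 0.0786 x0 0.6422 res 0.0005 n 44
wrist0 0.012 in angle 0.0753 x0 0.6250 res 0.0002 n 46
wrist0 0.012 out angle 0.0778 x0 0.6436 res 0.0005 n 44
side0 0.02 in angle 0.0747 x0 0.6224 res 0.0003 n 46
side0 0.02 out angle 0.0780 x0 0.6431 res 0.0006 n 42
side0 0.012 in angle 0.0746 x0 0.6264 res 0.0003 n 46
side0 0.012 out angle 0.0810 x0 0.6470 res 0.0008 n 42
```

```bash
cat >> h.py <<'E'
TH=.075; N=np.array([np.cos(TH),np.sin(TH)]); T=np.array([-np.sin(TH),np.cos(TH)]); P0=np.array([.6255,0.])
def toj(p): p=np.atleast_2d(p)-P0; return np.c_[p@N,p@T]   # rail frame: x=0 at inner face
def tow(q): q=np.atleast_2d(q); return P0+q[:,:1]*N+q[:,1:]*T
E
python3 - <<'E'
from h import *
for f in ('scene0','wrist0','side0'):
    z=load(f); g=cv2.cvtColor(z['p'],cv2.COLOR_RGB2GRAY).astype(np.float32)
    for h in (.012,.020):
      r=[]
      for x in (-.012,-.018,-.024,-.030,-.036):
        ys=np.arange(.10,.19,.0004); w=tow(np.c_[np.full(len(ys),x),ys])
        uv=proj(z,np.c_[w,np.full(len(ys),h)]).astype(np.float32)
        p=cv2.remap(g,uv[:,:1].copy(),uv[:,1:].copy(),1).ravel(); p=np.convolve(np.pad(p,2,'edge'),np.ones(5)/5,'valid')
        d=np.gradient(p); ok=(uv[:,1]>2)
        r.append(round(ys[np.argmin(np.where(ok,d,0))]*1000,1))
      print(f,h,r)
    for n,p in (('tag',(.575,-.088)),): print(toj(p)*1000)
z=load('wrist0'); print('tag corners rail frame', {f:np.round(toj(np.array(c)/1000)*1000,1).tolist() for f,c in {'scene':[[549.4,-52.5],[560.9,-132],[602.6,-125.9],[591,-46.4]],'wrist':[[547.7,-50.1],[559.3,-129.1],[600.2,-123.1],[588.5,-44.1]]}.items()})
# guide inner face
for f in ('scene0','wrist0'):
    z=load(f);print(f,'guide tip px',proj(z,np.c_[tow([[-.045,.1]]),[.02]]))
print(ctrl.grip_point_offset)
# bystanders in rail frame
z=load('scene0')
for n,uv,h in (('wa',(184,277),.02),('wb',(227,237),.02),('calip tip',(258,204),.01),('done',(381,350),.03)): print(n,np.round(toj(ray(z,uv,h))*1000), np.round(ray(z,uv,h)*1000))
E
```

```text
scene0 0.012 [np.float64(164.8), np.float64(164.8), np.float64(164.0), np.float64(164.4), np.float64(164.8)]
scene0 0.02 [np.float64(158.0), np.float64(158.4), np.float64(157.6), np.float64(158.4), np.float64(158.8)]
[[-56.95184955 -83.96866578]]
wrist0 0.012 [np.float64(163.6), np.float64(163.6), np.float64(163.2), np.float64(163.2), np.float64(163.2)]
wrist0 0.02 [np.float64(161.2), np.float64(161.2), np.float64(160.8), np.float64(161.2), np.float64(161.2)]
[[-56.95184955 -83.96866578]]
side0 0.012 [np.float64(160.0), np.float64(159.6), np.float64(159.6), np.float64(160.0), np.float64(159.6)]
side0 0.02 [np.float64(164.0), np.float64(177.6), np.float64(163.6), np.float64(164.0), np.float64(163.6)]
[[-56.95184955 -83.96866578]]
tag corners rail frame {'scene': [[-79.8, -46.7], [-74.3, -126.8], [-32.3, -123.8], [-37.9, -43.7]], 'wrist': [[-81.3, -44.1], [-75.7, -123.8], [-34.5, -120.9], [-40.2, -41.2]]}
scene0 guide tip px [[377.23911083 214.4283529 ]]
wrist0 guide tip px [[317.35001038  97.28587262]]
0.0187
wa [[-205. -143.]] [[ 431. -158.]]
wb [[-201.  -60.]] [[430. -74.]]
calip tip [[-208.   18.]] [[417.   2.]]
done [[ 71. -79.]] [[702. -73.]]
```

Request:
{"op": "move_arm", "data": {
  "gripper": 0,
  "increments": [
    {"tx": -0.015, "ty": 0.025, "tz": 0, "turn": -1.3},
    {"tx": -0.03, "ty": 0.05, "tz": 0.02, "turn": -2.6},
    {"tx": -0.05, "ty": 0.08, "tz": 0.05, "turn": -4.3},
    {"tx": -0.0504, "ty": 0.093, "tz": 0.08, "turn": -4.3},
    {"tx": -0.0504, "ty": 0.093, "tz": 0.11, "turn": -4.3},
    {"tx": -0.0504, "ty": 0.093, "tz": 0.13, "turn": -4.3},
    {"tx": -0.0504, "ty": 0.093, "tz": 0.13, "turn": -4.3},
    {"tx": -0.0504, "ty": 0.093, "tz": 0.13, "turn": -4.3}
  ]
}}

```text
time_s: 0.82
eef_pos: [0.5237, -0.0927, 0.1004]
eef_rot: [-0.001, 0.999, 0.037, -0.001]
wrist_force: [1.5, -0.6, 0.4]
opening: 0.002
```

```bash
cat >> h.py <<'E'
def st():
    o=get_obs(); w=o['eef_rot']; r=R.from_quat([w[1],w[2],w[3],w[0]]).as_matrix()
    f=o['wrist_force']; print('t',round(o['time_s'],2),'rail xy mm',np.round(toj(o['eef_pos'][:2])*1000,2),'z',round(o['eef_pos'][2]*1000,2),'yaw',round(np.arctan2(r[1,0],r[0,0]),4),'F rail',np.round([f[:2]@N,f[:2]@T,f[2]],2),'tilt',np.round(r[:,2],4),'open',round(o['opening'],3))
E
python3 - <<'E'
from h import *
st(); snap('wrist','w1'); snap('side','s1')
E
```

```text
t 0.82 rail xy mm [[-108.48  -84.77]] z 100.39 yaw 0.0749 F rail [ 1.42 -0.68  0.42] tilt [-0.0028  0.0012 -1.    ] open 0.002
```

View pics/w1.png

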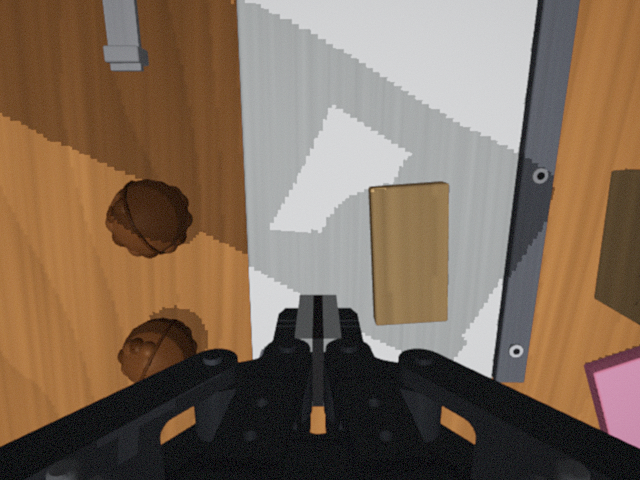

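View pics/s1.png

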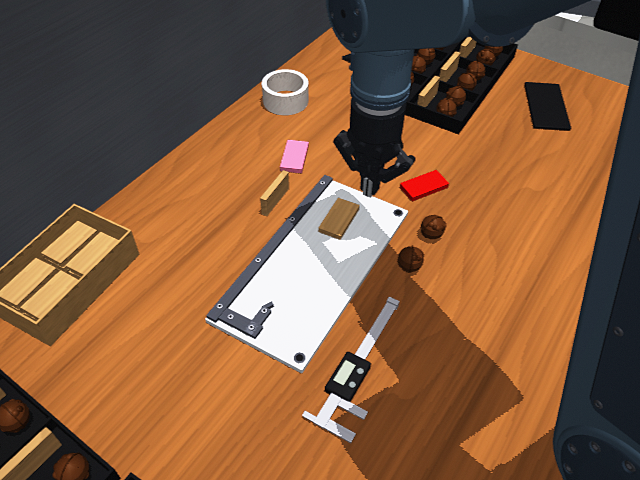

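The view shows the shut fingers (tip about 320,300) hanging to the robot side of the tag (410,253), clear of it. I'll go down next.

Request:
{"op": "move_arm", "data": {
  "increments": [
    {"tz": 0.025},
    {"tz": 0.05},
    {"tz": 0.07},
    {"tz": 0.08},
    {"tz": 0.0845},
    {"tz": 0.0845},
    {"tz": 0.0845},
    {"tz": 0.0845}
  ]
}}

```text
validation failed for argument at $.in...
```

```bash
python3 - <<'E'
from h import *
st(); snap('wrist','w2')
E
```

```text
t 0.92 rail xy mm [[-106.43  -85.48]] z 102.83 yaw 0.0755 F rail [-0.91  0.34 -1.13] tilt [ 2.1e-03 -9.0e-04 -1.0e+00] open 0.002
```

View pics/w2.png

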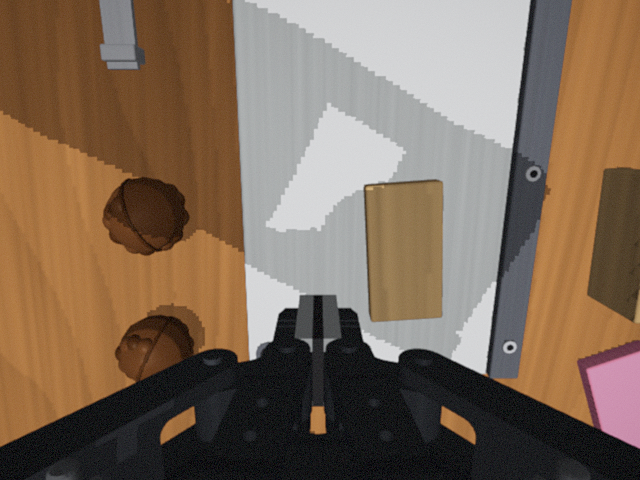

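The move was refused, so I'll give every key in each row.

Request:
{"op": "move_arm", "data": {
  "increments": [
    {"tx": 0, "ty": 0, "tz": 0.025, "turn": 0},
    {"tx": 0, "ty": 0, "tz": 0.05, "turn": 0},
    {"tx": 0, "ty": 0, "tz": 0.07, "turn": 0},
    {"tx": 0, "ty": 0, "tz": 0.08, "turn": 0},
    {"tx": 0, "ty": 0, "tz": 0.0845, "turn": 0},
    {"tx": 0, "ty": 0, "tz": 0.0845, "turn": 0},
    {"tx": 0, "ty": 0, "tz": 0.0845, "turn": 0},
    {"tx": 0, "ty": 0, "tz": 0.0845, "turn": 0}
  ]
}}

```text
time_s: 1.63
eef_pos: [0.5259, -0.0935, 0.0183]
eef_rot: [0.001, 0.999, 0.038, 0.001]
wrist_force: [0.1, -0.4, 0.3]
opening: 0.0
```

```bash
python3 - <<'E'
from h import *
st(); snap('wrist','w3')
st()
E
```

```text
t 1.63 rail xy mm [[-106.31  -85.73]] z 18.34 yaw 0.0752 F rail [ 0.07 -0.36  0.26] tilt [ 0.0026 -0.0011 -1.    ] open 0.0
t 1.68 rail xy mm [[-106.38  -85.68]] z 18.28 yaw 0.0752 F rail [ 0.63  0.29 -0.49] tilt [ 0.0025 -0.001  -1.    ] open -0.003
```

View pics/w3.png

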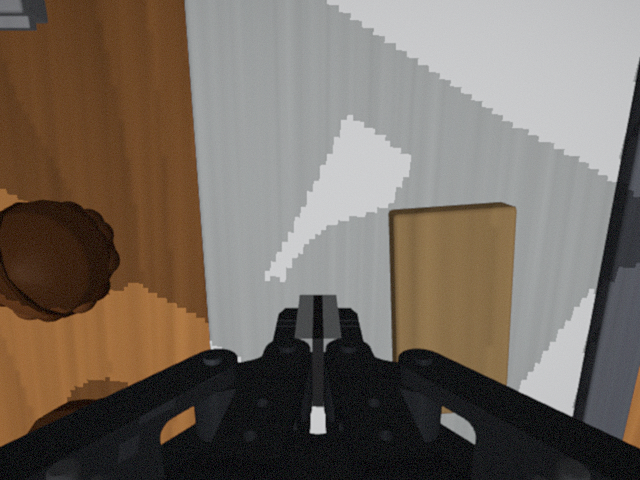

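Request:
{"op": "move_arm", "data": {
  "increments": [
    {"tx": 0, "ty": 0, "tz": 0.002, "turn": 0},
    {"tx": 0.005, "ty": 0, "tz": 0.002, "turn": 0},
    {"tx": 0.01, "ty": 0, "tz": 0.002, "turn": 0},
    {"tx": 0.013, "ty": 0, "tz": 0.002, "turn": 0},
    {"tx": 0.016, "ty": 0, "tz": 0.002, "turn": 0},
    {"tx": 0.019, "ty": 0, "tz": 0.002, "turn": 0},
    {"tx": 0.022, "ty": 0, "tz": 0.002, "turn": 0},
    {"tx": 0.025, "ty": 0, "tz": 0.002, "turn": 0},
    {"tx": 0.028, "ty": 0, "tz": 0.002, "turn": 0},
    {"tx": 0.031, "ty": 0, "tz": 0.002, "turn": 0},
    {"tx": 0.034, "ty": 0, "tz": 0.002, "turn": 0},
    {"tx": 0.037, "ty": 0, "tz": 0.002, "turn": 0},
    {"tx": 0.04, "ty": 0, "tz": 0.002, "turn": 0},
    {"tx": 0.042, "ty": 0, "tz": 0.002, "turn": 0},
    {"tx": 0.042, "ty": 0, "tz": 0.002, "turn": 0}
  ]
}}

```text
time_s: 2.93
eef_pos: [0.567, -0.0899, 0.0149]
eef_rot: [0.0, 0.999, 0.038, 0.0]
wrist_force: [-0.1, 0.4, 0.2]
opening: -0.001
```

```bash
python3 - <<'E'
from h import *
st(); snap('wrist','w4');snap('scene','c4')
st()
z=load('c4')['p'][140:400,200:460,::-1]; cv2.imwrite('pics/c4c.png',cv2.resize(z,(600,600),interpolation=2))
E
```

```text
t 2.93 rail xy mm [[-65.07 -85.23]] z 14.86 yaw 0.0752 F rail [-0.05  0.4   0.2 ] tilt [ 4.e-04 -2.e-04 -1.e+00] open -0.001
t 3.03 rail xy mm [[-65.57 -85.12]] z 14.75 yaw 0.0751 F rail [ 1.25 -0.45 -0.11] tilt [-1.e-04  0.e+00 -1.e+00] open -0.001
```

View pics/w4.png

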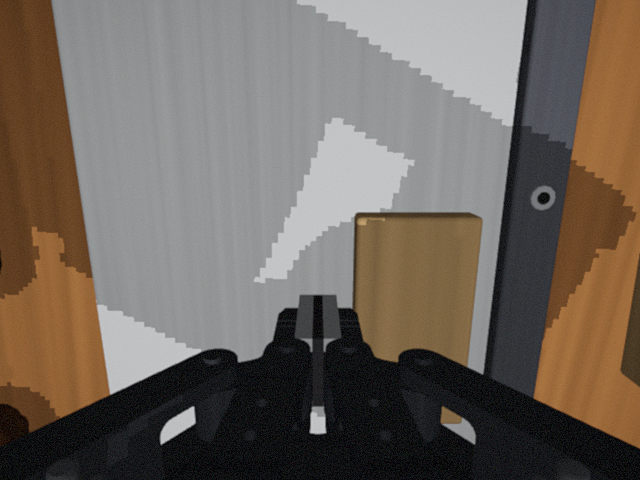

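View pics/c4c.png

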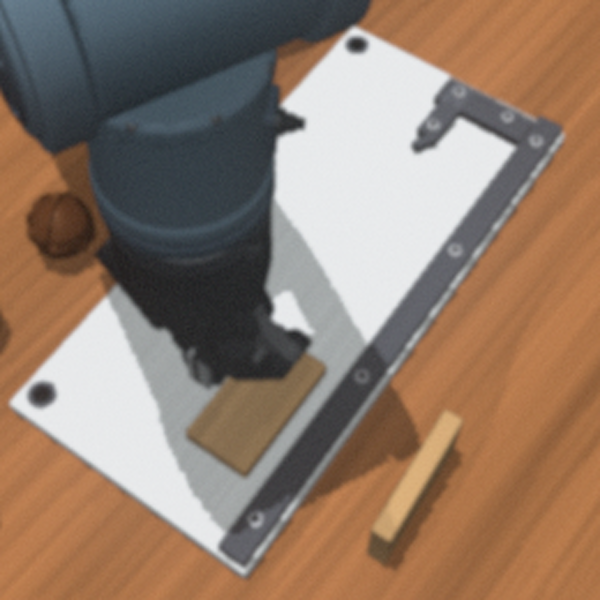

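The finger has squared the tag. A gap of about 12 mm to the rail remains, so I'll keep pushing.

Request:
{"op": "move_arm", "data": {
  "increments": [
    {"tx": 0.003, "ty": 0, "tz": -0.001, "turn": 0},
    {"tx": 0.006, "ty": 0, "tz": -0.001, "turn": 0},
    {"tx": 0.008, "ty": 0, "tz": -0.001, "turn": 0},
    {"tx": 0.01, "ty": 0, "tz": -0.001, "turn": 0},
    {"tx": 0.012, "ty": 0, "tz": -0.001, "turn": 0},
    {"tx": 0.013, "ty": 0, "tz": -0.001, "turn": 0},
    {"tx": 0.014, "ty": 0, "tz": -0.001, "turn": 0},
    {"tx": 0.014, "ty": 0, "tz": -0.001, "turn": 0},
    {"tx": 0.014, "ty": 0, "tz": -0.001, "turn": 0}
  ]
}}

```text
time_s: 3.78
eef_pos: [0.5785, -0.0889, 0.0156]
eef_rot: [-0.0, 0.999, 0.038, -0.002]
wrist_force: [-8.9, -2.2, 6.8]
opening: -0.001
```

```bash
python3 - <<'E'
from h import *
st(); snap('wrist','w5')
st()
E
```

```text
t 3.78 rail xy mm [[-53.5  -85.16]] z 15.6 yaw 0.0754 F rail [-9.   -1.56  6.77] tilt [-4.6e-03  2.0e-04 -1.0e+00] open -0.001
t 3.83 rail xy mm [[-53.5  -85.12]] z 15.61 yaw 0.0754 F rail [-9.69 -0.84  6.25] tilt [-4.5e-03  2.0e-04 -1.0e+00] open -0.001
```

View pics/w5.png

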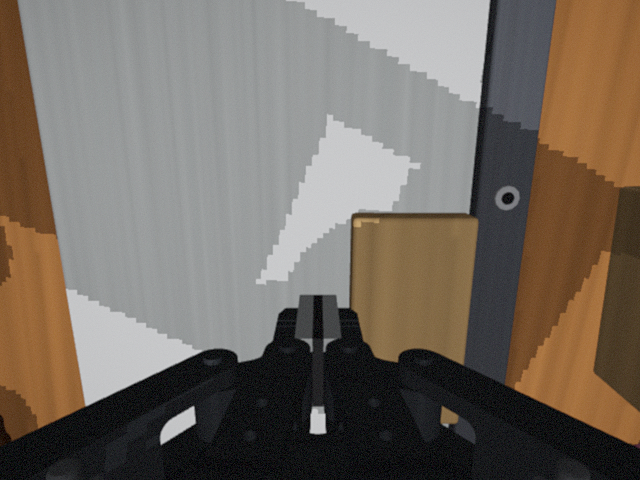

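Contact force is 9 N and the tag's far edge meets the rail (about 472,215 to 466,375). I'll hold a moment, then check squareness in the scene view.

Request:
{"op": "move_arm", "data": {
  "increments": [
    {"tx": 0, "ty": 0, "tz": 0, "turn": 0},
    {"tx": 0, "ty": 0, "tz": 0, "turn": 0},
    {"tx": 0, "ty": 0, "tz": 0, "turn": 0},
    {"tx": 0, "ty": 0, "tz": 0, "turn": 0}
  ]
}}

```text
time_s: 4.17
eef_pos: [0.5785, -0.0889, 0.0156]
eef_rot: [-0.0, 0.999, 0.038, -0.002]
wrist_force: [-8.4, -1.4, 6.9]
opening: 0.002
```

```bash
python3 - <<'E'
from h import *
st(); snap('scene','c6');snap('side','s6')
z=load('c6')['p'][200:400,240:440,::-1]; a=cv2.resize(z,(400,400),interpolation=2)
z=load('s6')['p'][130:330,200:400,::-1]; b=cv2.resize(z,(400,400),interpolation=2)
cv2.imwrite('pics/cs6.png',np.hstack([a,b]))
E
```

```text
t 4.17 rail xy mm [[-53.55 -85.17]] z 15.58 yaw 0.0753 F rail [-8.48 -0.74  6.94] tilt [-4.5e-03  2.0e-04 -1.0e+00] open 0.002
```

View pics/cs6.png

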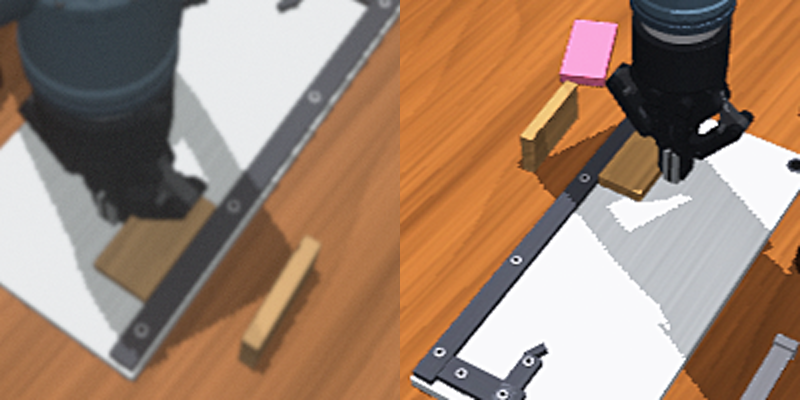

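Square and flush in both views. Next I back off, lift, and go round behind the tag's back end.

Request:
{"op": "move_arm", "data": {
  "increments": [
    {"tx": -0.005, "ty": 0, "tz": 0, "turn": 0},
    {"tx": -0.015, "ty": 0, "tz": 0, "turn": 0},
    {"tx": -0.025, "ty": 0, "tz": 0, "turn": 0},
    {"tx": -0.025, "ty": 0, "tz": -0.02, "turn": 0},
    {"tx": -0.025, "ty": 0.01, "tz": -0.05, "turn": 0},
    {"tx": -0.01, "ty": 0.035, "tz": -0.05, "turn": 0},
    {"tx": 0.01, "ty": 0.06, "tz": -0.05, "turn": 0},
    {"tx": 0.027, "ty": 0.068, "tz": -0.05, "turn": 0},
    {"tx": 0.027, "ty": 0.068, "tz": -0.05, "turn": 0},
    {"tx": 0.027, "ty": 0.068, "tz": -0.05, "turn": 0}
  ]
}}

```text
time_s: 5.1
eef_pos: [0.6128, -0.1549, 0.0655]
eef_rot: [-0.0, 0.999, 0.037, 0.0]
wrist_force: [-1.7, 0.8, -1.1]
opening: -0.002
```

```bash
python3 - <<'E'
from h import *
st(); snap('scene','c7');snap('wrist','w7');snap('side','s7'); st()
z=load('c7')['p'][200:400,240:440,::-1]; a=cv2.resize(z,(400,400),interpolation=2)
z=load('w7')['p'][:,:,::-1]; b=cv2.resize(z,(400,400),interpolation=2)
cv2.imwrite('pics/cw7.png',np.hstack([a,b]))
for f,t in (('c7',None),('s7',None),('w7',None)):
    z=load(f); hsv=cv2.cvtColor(z['p'],cv2.COLOR_RGB2HSV); H,S,V=[hsv[...,i] for i in range(3)]
    px=proj(z,np.c_[tow([[-.015,-.07]]),[.024]])[0].astype(int)
    m=blob((S>60)&(H<30)&(V>70),px)
    if m is None: print(f,px,'none');continue
    rr,b=rect(toj(ray(z,contour(m),.024))); print(f,np.round(rr[0],1),np.round(rr[1],1),rr[2],np.round(b,1).tolist())
E
```

```text
t 5.1 rail xy mm [[ -24.3  -153.54]] z 65.53 yaw 0.0745 F rail [-1.68  0.95 -1.14] tilt [ 2.e-04  2.e-04 -1.e+00] open -0.002
t 5.25 rail xy mm [[ -25.62 -152.08]] z 65.13 yaw 0.0756 F rail [-0.67 -0.15 -0.44] tilt [-1.6e-03  9.0e-04 -1.0e+00] open -0.0
c7 [-20.4 -75.3] [56.7 43.4] 89.95427703857422 [[-42.099998474121094, -103.69999694824219], [1.2999999523162842, -103.69999694824219], [1.399999976158142, -47.0], [-42.0, -47.0]]
s7 [-23.1 -80.3] [46.  87.6] 0.4325372576713562 [[-46.400001525878906, -36.70000076293945], [-45.70000076293945, -124.30000305175781], [0.30000001192092896, -123.9000015258789], [-0.4000000059604645, -36.400001525878906]]
w7 [-21.5 -85.2] [78.9 41.5] 89.95413208007812 [[-42.29999923706055, -124.5999984741211], [-0.800000011920929, -124.5999984741211], [-0.800000011920929, -45.70000076293945], [-42.29999923706055, -45.70000076293945]]
```

View pics/cw7.png

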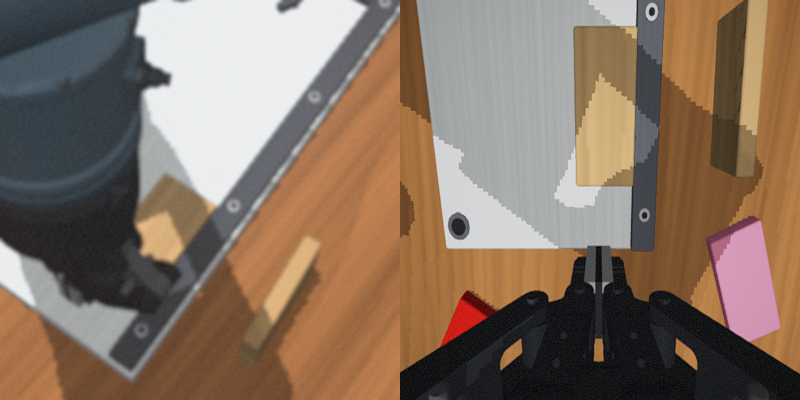

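Request:
{"op": "move_arm", "data": {
  "increments": [
    {"tx": 0.001, "ty": 0, "tz": 0.02, "turn": 0},
    {"tx": 0.001, "ty": 0, "tz": 0.04, "turn": 0},
    {"tx": 0.001, "ty": 0, "tz": 0.049, "turn": 0},
    {"tx": 0.001, "ty": 0, "tz": 0.049, "turn": 0},
    {"tx": 0.001, "ty": 0, "tz": 0.049, "turn": 0},
    {"tx": 0.001, "ty": -0.005, "tz": 0.049, "turn": 0},
    {"tx": 0.001, "ty": -0.01, "tz": 0.049, "turn": 0},
    {"tx": 0.001, "ty": -0.014, "tz": 0.049, "turn": 0},
    {"tx": 0.001, "ty": -0.018, "tz": 0.049, "turn": 0},
    {"tx": 0.001, "ty": -0.022, "tz": 0.049, "turn": 0},
    {"tx": 0.001, "ty": -0.026, "tz": 0.049, "turn": 0},
    {"tx": 0.001, "ty": -0.03, "tz": 0.049, "turn": 0},
    {"tx": 0.001, "ty": -0.03, "tz": 0.049, "turn": 0}
  ]
}}

```text
time_s: 6.33
eef_pos: [0.6111, -0.1236, 0.0168]
eef_rot: [-0.0, 0.999, 0.038, -0.0]
wrist_force: [0.7, 0.0, 0.8]
opening: -0.003
```

```bash
cat >> h.py <<'E'
def tagat(f,x,y):
    z=load(f); hsv=cv2.cvtColor(z['p'],cv2.COLOR_RGB2HSV); H,S,V=[hsv[...,i] for i in range(3)]
    px=proj(z,np.c_[tow([[x,y]]),[.024]])[0].astype(int)
    m=blob((S>60)&(H<30)&(V>70),px)
    if m is None: print(f,px,'none');return
    rr,b=rect(toj(ray(z,contour(m),.024))); print(f,px,np.round(rr[0],1),np.round(rr[1],1),round(rr[2],2),np.round(b,1).tolist())
E
python3 - <<'E'
from h import *
st(); snap('wrist','w8'); st()
tagat('w8',-.015,-.05)
E
```

```text
t 6.33 rail xy mm [[ -23.64 -122.18]] z 16.76 yaw 0.0758 F rail [ 0.71 -0.01  0.81] tilt [-3.e-04  3.e-04 -1.e+00] open -0.003
t 6.38 rail xy mm [[ -23.61 -122.59]] z 16.74 yaw 0.0758 F rail [ 0.32  1.02 -0.98] tilt [-2.e-04  1.e-04 -1.e+00] open -0.001
w8 [348 115] [-22.  -70.5] [78.6 41.4] 89.92 [[-42.79999923706055, -109.69999694824219], [-1.399999976158142, -109.80000305175781], [-1.2000000476837158, -31.200000762939453], [-42.70000076293945, -31.200000762939453]]
```

View pics/w8.png

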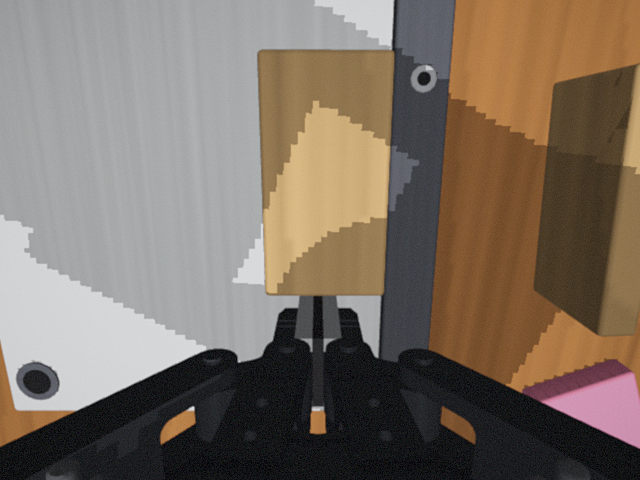

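The tag's far edge is still flush (about 392,50 to 384,290). Sliding on.

Request:
{"op": "move_arm", "data": {
  "increments": [
    {"tx": 0, "ty": -0.004, "tz": 0, "turn": 0},
    {"tx": 0.0, "ty": -0.008, "tz": 0, "turn": 0},
    {"tx": 0.0005, "ty": -0.013, "tz": 0, "turn": 0},
    {"tx": 0.0005, "ty": -0.018, "tz": 0, "turn": 0},
    {"tx": 0.0005, "ty": -0.023, "tz": 0, "turn": 0},
    {"tx": 0.0005, "ty": -0.028, "tz": 0, "turn": 0},
    {"tx": 0.0005, "ty": -0.033, "tz": 0, "turn": 0},
    {"tx": 0.001, "ty": -0.038, "tz": 0, "turn": 0},
    {"tx": 0.001, "ty": -0.043, "tz": 0, "turn": 0},
    {"tx": 0.001, "ty": -0.048, "tz": 0, "turn": 0},
    {"tx": 0.001, "ty": -0.053, "tz": 0, "turn": 0},
    {"tx": 0.001, "ty": -0.058, "tz": 0, "turn": 0},
    {"tx": 0.001, "ty": -0.063, "tz": 0, "turn": 0},
    {"tx": 0.001, "ty": -0.068, "tz": 0, "turn": 0},
    {"tx": 0.0015, "ty": -0.073, "tz": 0, "turn": 0},
    {"tx": 0.0015, "ty": -0.078, "tz": 0, "turn": 0},
    {"tx": 0.0015, "ty": -0.083, "tz": 0, "turn": 0},
    {"tx": 0.0015, "ty": -0.087, "tz": 0, "turn": 0},
    {"tx": 0.0015, "ty": -0.09, "tz": 0, "turn": 0},
    {"tx": 0.0015, "ty": -0.09, "tz": 0, "turn": 0}
  ]
}}

```text
time_s: 8.05
eef_pos: [0.6058, -0.034, 0.0167]
eef_rot: [-0.0, 0.999, 0.038, -0.0]
wrist_force: [-0.1, -0.1, -0.8]
opening: -0.0
```

```bash
python3 - <<'E'
from h import *
st(); snap('wrist','w9'); st()
tagat('w9',-.015,.04)
E
```

```text
t 8.05 rail xy mm [[-22.17 -32.42]] z 16.72 yaw 0.0756 F rail [-0.07 -0.08 -0.76] tilt [-2.e-04  2.e-04 -1.e+00] open -0.0
t 8.1 rail xy mm [[-22.09 -32.82]] z 16.77 yaw 0.0756 F rail [ 0.91  0.69 -0.03] tilt [-1.e-04 -0.e+00 -1.e+00] open 0.0
w9 [343 114] [-21.7  19.2] [78.5 41.4] 89.96 [[-42.400001525878906, -20.0], [-1.0, -20.0], [-1.0, 58.5], [-42.29999923706055, 58.5]]
```

View pics/w9.png

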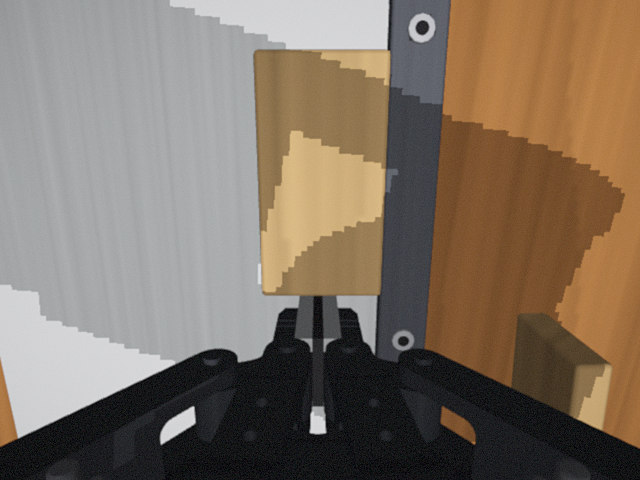

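It is still flush and square, with the tag centre about 104 mm from home. I'll slide on 85 mm.

Request:
{"op": "move_arm", "data": {
  "increments": [
    {"tx": 0, "ty": -0.004, "tz": 0, "turn": 0},
    {"tx": 0.0, "ty": -0.008, "tz": 0, "turn": 0},
    {"tx": 0.0, "ty": -0.013, "tz": 0, "turn": 0},
    {"tx": 0.0005, "ty": -0.018, "tz": 0, "turn": 0},
    {"tx": 0.0005, "ty": -0.023, "tz": 0, "turn": 0},
    {"tx": 0.0005, "ty": -0.028, "tz": 0, "turn": 0},
    {"tx": 0.0005, "ty": -0.033, "tz": 0, "turn": 0},
    {"tx": 0.0005, "ty": -0.038, "tz": 0, "turn": 0},
    {"tx": 0.0005, "ty": -0.043, "tz": 0, "turn": 0},
    {"tx": 0.001, "ty": -0.048, "tz": 0, "turn": 0},
    {"tx": 0.001, "ty": -0.053, "tz": 0, "turn": 0},
    {"tx": 0.001, "ty": -0.058, "tz": 0, "turn": 0},
    {"tx": 0.001, "ty": -0.063, "tz": 0, "turn": 0},
    {"tx": 0.001, "ty": -0.068, "tz": 0, "turn": 0},
    {"tx": 0.001, "ty": -0.073, "tz": 0, "turn": 0},
    {"tx": 0.001, "ty": -0.078, "tz": 0, "turn": 0},
    {"tx": 0.001, "ty": -0.082, "tz": 0, "turn": 0},
    {"tx": 0.001, "ty": -0.085, "tz": 0, "turn": 0},
    {"tx": 0.001, "ty": -0.085, "tz": 0, "turn": 0}
  ]
}}

```text
time_s: 9.68
eef_pos: [0.6005, 0.0508, 0.0167]
eef_rot: [-0.0, 0.999, 0.038, -0.0]
wrist_force: [-0.0, -0.2, -0.0]
opening: 0.002
```

```bash
python3 - <<'E'
from h import *
st(); snap('wrist','w10'); st()
tagat('w10',-.015,.125)
E
```

```text
t 9.68 rail xy mm [[-21.17  52.53]] z 16.73 yaw 0.0756 F rail [-0.04 -0.15 -0.02] tilt [-2.e-04  2.e-04 -1.e+00] open 0.002
t 9.73 rail xy mm [[-21.09  52.13]] z 16.8 yaw 0.0755 F rail [-0.48 -0.14 -0.81] tilt [-0. -0. -1.] open 0.0
w10 [340 114] [-21.7 104.2] [78.5 41.4] 89.99 [[-42.400001525878906, 64.9000015258789], [-1.0, 64.9000015258789], [-1.0, 143.5], [-42.400001525878906, 143.5]]
```

View pics/w10.png

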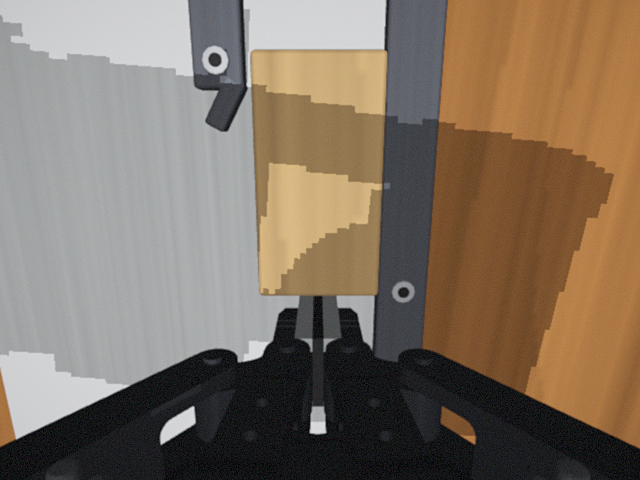

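The tag is inside the guide mouth and flush, with about 20 mm to go. Slow final push onto the stop, watching the force.

Request:
{"op": "move_arm", "data": {
  "increments": [
    {"tx": 0, "ty": -0.003, "tz": 0, "turn": 0},
    {"tx": 0.0, "ty": -0.006, "tz": 0, "turn": 0},
    {"tx": 0.0, "ty": -0.009, "tz": 0, "turn": 0},
    {"tx": 0.0, "ty": -0.012, "tz": 0, "turn": 0},
    {"tx": 0.0, "ty": -0.014, "tz": 0, "turn": 0},
    {"tx": 0.0, "ty": -0.016, "tz": 0, "turn": 0},
    {"tx": 0.0, "ty": -0.018, "tz": 0, "turn": 0},
    {"tx": 0.0, "ty": -0.0195, "tz": 0, "turn": 0},
    {"tx": 0.0, "ty": -0.021, "tz": 0, "turn": 0},
    {"tx": 0.0, "ty": -0.022, "tz": 0, "turn": 0},
    {"tx": 0.0, "ty": -0.022, "tz": 0, "turn": 0},
    {"tx": 0.0, "ty": -0.022, "tz": 0, "turn": 0}
  ]
}}

```text
time_s: 10.73
eef_pos: [0.5992, 0.0704, 0.0169]
eef_rot: [0.001, 0.999, 0.038, 0.0]
wrist_force: [-0.8, -7.6, 0.6]
opening: -0.0
```

```bash
python3 - <<'E'
from h import *
st(); snap('wrist','w11'); st()
tagat('w11',-.015,.145)
E
```

```text
t 10.73 rail xy mm [[-21.    72.13]] z 16.93 yaw 0.0751 F rail [-1.38 -7.5   0.64] tilt [ 1.0e-04 -2.5e-03 -1.0e+00] open -0.0
t 10.78 rail xy mm [[-21.    72.14]] z 16.91 yaw 0.0751 F rail [-1.32 -5.9   0.86] tilt [ 2.0e-04 -2.4e-03 -1.0e+00] open 0.001
w11 [339 113] [-21.7 123.3] [41.4 79. ] 0.05 [[-42.5, 162.8000030517578], [-42.400001525878906, 83.80000305175781], [-1.0, 83.80000305175781], [-1.0, 162.8000030517578]]
```

View pics/w11.png

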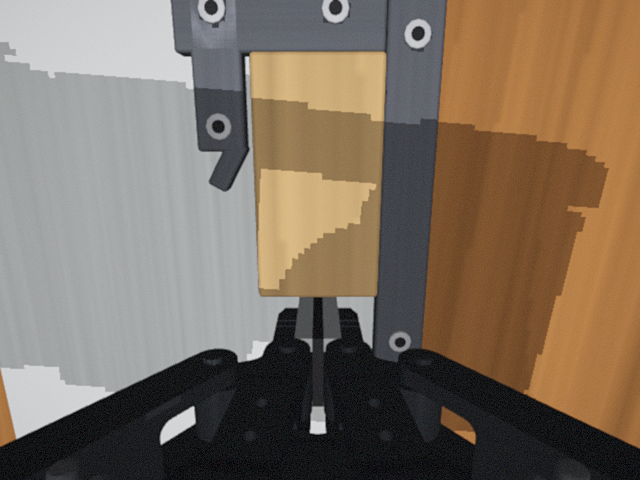

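The tag sits against the stop (row ~52) and the rail with about 7 N. I'll back off straight, then lift away.

Request:
{"op": "move_arm", "data": {
  "increments": [
    {"tx": 0, "ty": 0.004, "tz": 0, "turn": 0},
    {"tx": 0, "ty": 0.015, "tz": 0, "turn": 0},
    {"tx": 0, "ty": 0.03, "tz": 0, "turn": 0},
    {"tx": 0, "ty": 0.04, "tz": -0.02, "turn": 0},
    {"tx": -0.01, "ty": 0.05, "tz": -0.05, "turn": 0},
    {"tx": -0.02, "ty": 0.06, "tz": -0.08, "turn": 0},
    {"tx": -0.04, "ty": 0.07, "tz": -0.11, "turn": 0},
    {"tx": -0.06, "ty": 0.08, "tz": -0.14, "turn": 0},
    {"tx": -0.08, "ty": 0.08, "tz": -0.17, "turn": 0},
    {"tx": -0.1, "ty": 0.08, "tz": -0.18, "turn": 0},
    {"tx": -0.1, "ty": 0.08, "tz": -0.18, "turn": 0},
    {"tx": -0.1, "ty": 0.08, "tz": -0.18, "turn": 0},
    {"tx": -0.1, "ty": 0.08, "tz": -0.18, "turn": 0}
  ]
}}

```text
time_s: 11.87
eef_pos: [0.5054, -0.0158, 0.1963]
eef_rot: [-0.0, 0.999, 0.037, -0.0]
wrist_force: [-1.3, -1.1, 0.2]
opening: 0.002
```

```bash
python3 - <<'E'
from h import *
for n,f in (('wrist','w12'),('scene','c12'),('side','s12')): snap(n,f); tagat(f,-.02,.12)
st()
a=load('c12')['p'][:,:,::-1]; b=load('w12')['p'][:,:,::-1]
cv2.imwrite('pics/cw12.png',np.hstack([cv2.resize(a,(400,300)),cv2.resize(b,(400,300))]))
c=load('c12')['p'][165:245,360:460,::-1]; s=load('s12')['p'][255:355,195:320,::-1]
cv2.imwrite('pics/cs12.png',np.hstack([cv2.resize(c,(400,320),interpolation=2),cv2.resize(s,(400,320),interpolation=2)]))
E
```

```text
w12 [463  45] [-23.2 115.8] [65.5 43.4] 89.97 [[-44.900001525878906, 83.0], [-1.5, 83.0], [-1.5, 148.5], [-44.900001525878906, 148.5]]
c12 [399 211] [-20.9 120.6] [85.  44.2] 89.96 [[-43.0, 78.0999984741211], [1.2000000476837158, 78.0999984741211], [1.2000000476837158, 163.10000610351562], [-43.0, 163.10000610351562]]
s12 [253 290] [-23.4 124.4] [46.3 81.5] 0.23 [[-46.70000076293945, 165.10000610351562], [-46.400001525878906, 83.5999984741211], [-0.10000000149011612, 83.80000305175781], [-0.4000000059604645, 165.3000030517578]]
t 12.02 rail xy mm [[-121.12   -6.14]] z 195.47 yaw 0.0752 F rail [ 1.23 -0.16  0.31] tilt [-2.1e-03  6.0e-04 -1.0e+00] open -0.003
```

View pics/cw12.png

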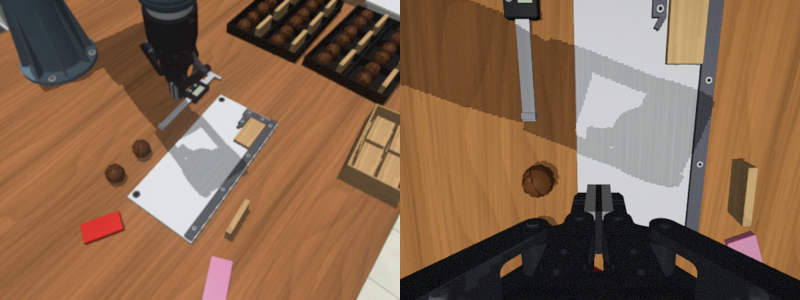

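View pics/cs12.png

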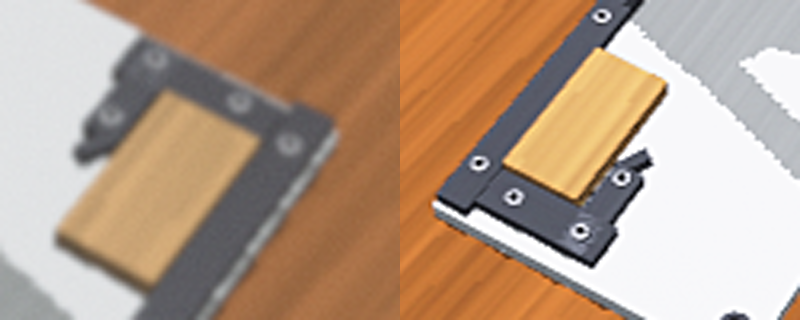

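Both views show the block flush on the rail and the stop, with the bystanders where they were and the hand free. Handing in.

```bash
python3 - <<'E'
from h import *
print(workorder.hand_in())
E
```

```text
the job is handed in; nothing more can be done
None
```

The label block is in the corner nest, flush against the rail and touching the end stop. I handed the job in at about 12 s of the 42 s allowed; no verdict is reported.

**What I did:**
- With the gripper shut, I pushed the block across to the rail about 208 mm short of home. It was held there with about 9 N on the finger and checked square in the images.
- I then went round behind it and slid it along the rail until the end stop answered with about 7 N.
- Last, I backed straight off and lifted the hand clear.

**Last checks:**
- **Seating:** the last wrist view before backing off put the block square to within about 0.1° and 1 mm or less off the rail. It also put its front edge at 162.8 mm, against a stop measured at about 163.5 mm. After the hand left, the scene and side pictures showed it still home.
- **Bystanders:** the walnuts, the caliper and the finished block looked unmoved in the pictures. I judged that by eye and did not measure it.

**What disagreed:**
- **Camera estimates:** they differ by 1 to 3 mm, because the block's side faces or a cut-off view entered the outlines. The contact forces are the firmer evidence that it is seated.
- **Refused move:** one early move was rejected for missing keys. It cost nothing.

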